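Feed two spacer plates from a gravity magazine

TASK

Use the magazine's push slide to feed two of the stacked spacer plates, one after the other, out from under the stack, so that both lie flat on the outfeed tray, wholly clear of the tower. Draw the slide fully back after each plate so that the stack drops, and finish with it fully back and let go, the other two plates flat at the bottom of the tower. Move only the slide's handle: do not touch the plates with the robot, and leave the things standing near the magazine where they are.

Things in the scene. Friction and masses are not known exactly. Their poses are not given: they have to be found in the camera images.
- magazine: fixed plate magazine: aluminium base 375 x 78 mm, its top (the deck) at z = 14 mm. Origin on the worktop under the tower's axis; x is the direction in which plates are pushed out, z up. The tower is four dark corner angles, 53 x 53 mm inside, 61 x 61 mm outside, up to z = 66 mm, open above; on its +x side a gate 17 mm high lets one plate through
- pusher (a joint): travel of the push slide, m: 0 = back stop, 0.086 = forward stop (tower side). Stays where left; resists with 2 to 5 N. Blade tip (10 mm thick) is at magazine x = joint - 0.046: meets the lowest plate near 0.020, has it clear of the tower from 0.077. The stack rests on the blade until it is drawn back under 0.020, then drops. Starts at 0 to 0.015
- handle (a point): upright black flat handle of the slide: 12 mm thick along the push, 28 mm wide, from z = 36 to 84 mm. Point on its mid-plane at z = 64 mm, at magazine x = joint - 0.172; axes as the magazine's. Low guides beside it reach z = 22 mm. Fully forward, 50 mm stay free between it and the tower. Push it from either side, straddle it or pinch it from above
- plate_1: smooth square steel spacer plate, 50 x 50 x 12 mm with an 18 mm hole, about 150 g; the lowest of the four stacked in the tower at the start. Origin at the centre of its underside, z up. The outfeed tray where it must lie is at deck level, has lips 6 mm high and runs from 31 to 170 mm along the magazine's x: room for two plates in line
- plate_2: smooth square steel spacer plate, 50 x 50 x 12 mm with an 18 mm hole, about 150 g; the second from below of the four stacked in the tower at the start. Origin at the centre of its underside, z up. Coming out second, it pushes the first plate along the tray
- plate_3: smooth square steel spacer plate, 50 x 50 x 12 mm with an 18 mm hole, about 150 g; the third from below of the four stacked in the tower at the start. Origin at the centre of its underside, z up
- plate_4: smooth square steel spacer plate, 50 x 50 x 12 mm with an 18 mm hole, about 150 g; the top one of the four stacked in the tower at the start. Origin at the centre of its underside, z up
- wax_tin: bystander: low round tin, 67 mm across, 32 mm high, standing beside the tower; origin at its underside
- blue_bottle: bystander: small blue bottle with a cap, 37 mm wide, 62 mm high; origin at its underside
- big_nut: bystander: hexagonal steel nut, 30 x 34 x 16 mm, lying flat between magazine and bench vice; origin at its underside. The vice is 0.17 m high (its bar, next to the robot, 0.25 m): keep the arm high over it
Not all that is in view belongs to the job. Leave any blue or yellow look-alike of the plate_4 alone.

How it is judged:
By the outcome, as a careful person would: the job done as asked, in the order asked, and still so for the second after the job is handed in, with the robot touching nothing.
It also fails if it takes over 48 s, if anything falls off the work surface, if the arm or the gripper's body presses on something with over 40 N, if the wrist force passes 120 N, or if a joint passes its speed limit or range.

ROBOT

A 7-joint arm with a two-finger parallel gripper is mounted at the origin on a cart in front of the work surface, level with it; the furniture and walls round the work are solid. World frame = base frame: x ahead of the robot, y to its left, z up, the work surface at z = 0. Lengths are in mm, angles in degrees, forces in N, time in s.
With the tool pointing down it reaches from about 400 to 850 mm from the base axis. Payload 4.5 kg.
Tool frame: the origin (TCP) lies on the centre line of the jaws, within the pads' length; the fingertips stand 19 mm ahead of it and the grasp point (between the pads) is the TCP; z points along the fingers, y is the line along which they close (so a half turn about z gives the same grasp; the last joint's range is limited). The gripper opens to 88 mm and grips with 3 to 60 N. Pads are 18 mm wide; open, the fingers measure 123 mm over their backs; the gripper's body (75 mm by 187 mm) begins 45 mm behind the grasp point.
Start: joints at [-75.069, 39.483, -11.15, 89.685, 9.013, 51.709, -12.324], TCP at [140.516, 609.021, 257.743] pointing down, gripper open.
Joint ranges: [-172.22, 172.22], [-26.19, 119.32], [-84.43, 86.54], [7.71, 146.69], [-57.33, 237.33], [2.42, 119.75], [-152.13, 152.13]. Speed limits (degrees/s): [147.25, 147.25, 180, 180, 180, 180, 180].

INTERFACE

Orientations are given as a 3x3 rotation matrix whose columns are the frame's x, y, z axes.
In Python, from workcell import manip gives the robot as it stands.
- The arm moves only by the tool carry_out, never from a script. Its argument "series" is text: rows parted by semicolons, each of 7 numbers parted by spaces: the turn, a rotation vector about the tool's x, y, z in rad, then the shift along the tool's x, y, z in mm, then the finger opening in mm, from 0 to 88.1. A call has 1 to 5 rows; each row is the pose to reach, as a shift and turn from the pose commanded when the call began, along the tool's axes at that moment; what a row does not reach only later rows make up. A row lasts 1/8 s, in which the tool goes at most 62.5 mm and 10.7 degrees, less where a joint would pass 70% of its speed; a pose out of reach is approached as far as the arm can. A call with a gripper value outside its range is refused whole. The fingers move at their own pace and stop on an object; "squeeze" is the grip in N (left out, the last holds). Time passes only in rows, so rows that repeat a pose let the fingers close. It gives the time, the measured TCP pose, the force, the opening and the grip force at its end, in the units of the state.
- manip.get_obs(): the state, without advancing time (a new reading comes with each control period).
- manip.capture(name): name is "side" or "top" or "wrist"; returns a dict with "img" (400x640x3 uint8, red, green, blue), "fx", "fy", "cx", "cy" (pixels), "k1" (the pictures are not rectified: a ray, as slopes to the right and down, at radius r is drawn at 1 + k1 r^2 times it, then the intrinsics apply), "rvec" (rotation vector, rad) and "tvec" (3), from world to camera coordinates, as OpenCV has them. Camera axes: x right, y down, z forward; pixel columns grow to the right and rows downward; lengths in mm; the calibration is good to about 2 mm. A picture is of the moment at which its call begins. There is no depth.
- manip.hand_in(): hands the job in; it is judged then, once.
The state is a dict: "t": time; "joint_pos": joint angles; "qd": joint speeds; "joint_efforts": joint torques, N m; "tool_pos": TCP position; "eef_rot": TCP orientation; "contact_force": force on the tool from outside, world axes, zero at the start; "torque": the same for the moment, N m; "grip_width": opening from 0.0 (shut) to 1.0 (fully open); "grasp_force": force on a finger pad.
Only numpy, scipy, OpenCV 4.12 (cv2) and the standard library are available. Lean on these libraries where they do the work, as an engineer would, in place of code of your own. Each camera call takes 0.05 s, during which the arm holds its last target. There are 200 camera calls.

## Working session

There is one attempt and no reset: what is moved stays moved. The work goes in short steps, Python scripts to look and compute and a tool call to move; the robot and the scene stay as the last step left them, time stands still between calls to the robot, and variables do not carry over. Pictures are saved under pics/ and viewed, at most 10 in all, crops included, and the job is handed in when it is done.

Besides the shell and the picture viewer there is one more tool, called as a command line: name --argument value ..., lists and objects as JSON in quotes. carry_out: Moves the arm, as the interface text tells. Its arguments: {"type":"object","properties":{"series":{"type":"string"},"squeeze":{"type":"number"}},"required":["series"]}

```bash
mkdir -p pics; cat > h.py <<'E'
import numpy as np, cv2
from workcell import manip
def cap(n,f=None):
    c=manip.capture(n)
    if f: cv2.imwrite('pics/'+f,c['img'][:,:,::-1])
    return c
def ray(c,u,v):
    xd,yd=(u-c['cx'])/c['fx'],(v-c['cy'])/c['fy']
    x,y=xd,yd
    for _ in range(20):
        s=1+c['k1']*(x*x+y*y); x,y=xd/s,yd/s
    R=cv2.Rodrigues(np.array(c['rvec'],float))[0]; t=np.array(c['tvec'],float).ravel()
    return -R.T@t, R.T@np.array([x,y,1.])
def onz(c,u,v,z):
    o,d=ray(c,u,v); return o+d*(z-o[2])/d[2]
def proj(c,p):
    R=cv2.Rodrigues(np.array(c['rvec'],float))[0]; q=R@np.array(p,float)+np.array(c['tvec'],float).ravel()
    x,y=q[:2]/q[2]; s=1+c['k1']*(x*x+y*y)
    return c['fx']*x*s+c['cx'],c['fy']*y*s+c['cy']
E
python3 - <<'E'
from h import *
import pickle
d={n:cap(n,n+'0.png') for n in('top','side')}
pickle.dump(d,open('c0.pkl','wb'))
for n in d: print(n,ray(d[n],320,200))
o=manip.get_obs();print(o['t'],o['tool_pos'],o['eef_rot'],o['contact_force'])
E
```

```text
top (array([ 456.11613756, -209.09690936,  915.32083454]), array([ 0.07612605,  0.00455716, -0.99711796]))
side (array([383.02411127, 626.89034951, 386.25209642]), array([ 0.12118775, -0.91513462, -0.38590346]))
0.1 [140.48876809 608.46051986 257.00253385] [[-9.74383846e-01  2.24891231e-01 -2.36247600e-04]
 [ 2.24891315e-01  9.74382510e-01 -1.61878905e-03]
 [-1.33855933e-04 -1.63045193e-03 -9.99998662e-01]] [-0.10539301  0.0383762   0.13660421]
```

View pics/top0.png

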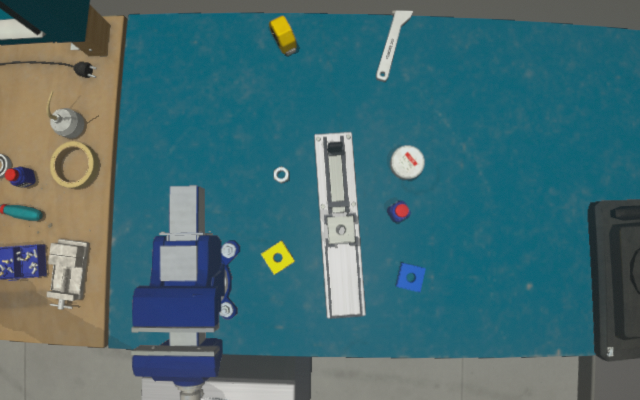

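View pics/side0.png

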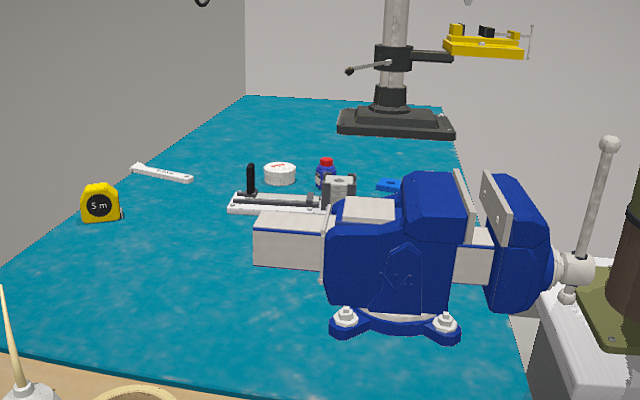

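The top view shows the handle at about (335,147), the tower at (341,229) and the tray running down to (347,316), towards the robot. The vice is at left centre, and the tin (407,162), bottle (399,211) and nut (281,174) stand around the magazine.

```bash
python3 - <<'E'
from h import *
import pickle
d=pickle.load(open('c0.pkl','rb'));c=d['top'];im=c['img'].astype(int)
# magazine region: non-teal pixels -> outline rectangle
hsv=cv2.cvtColor(c['img'],cv2.COLOR_RGB2HSV)
m=((hsv[:,:,1]<80)&(hsv[:,:,2]>90)).astype(np.uint8); m[:,:305]=0;m[:,375:]=0;m[:120]=0;m[330:]=0
m=cv2.morphologyEx(m,cv2.MORPH_CLOSE,np.ones((9,9)))
cs=max(cv2.findContours(m,0,2)[0],key=cv2.contourArea)
P=np.array([onz(c,*p[0],14)[:2] for p in cs],np.float32)
r=cv2.minAreaRect(P);b=cv2.boxPoints(r);print(r);print(b)
L=sorted(range(4),key=lambda i:b[i][0]);far=b[L[2:]].mean(0);near=b[L[:2]].mean(0)
ax=(near-far)/np.linalg.norm(near-far);print('axis',ax,np.degrees(np.arctan2(ax[1],ax[0])))
dk=(im.max(2)<60).astype(np.uint8);dk[:,:322]=0;dk[:,350:]=0;dk[:130]=0;dk[165:]=0
n,l,s,ce=cv2.connectedComponentsWithStats(dk);print(s,ce)
for n,(u,v,z) in dict(tower=(341,229,62),tin=(407,162,32),bottle=(399,210,62),nut=(281,174,16),vbar=(180,390,170),vtl=(135,290,170),vtr=(218,235,130),bl=(170,186,120),br=(200,186,120),plate=(341,230,62)).items(): print(n,onz(c,u,v,z))
cv2.imwrite('pics/crop.png',cv2.resize(c['img'][120:250,300:430,::-1],(600,600),interpolation=2))
E
```

```text
((477.97076416015625, -244.69461059570312), (375.08477783203125, 79.67943572998047), 4.991100788116455)
[[ 287.6734  -221.32233]
 [ 294.6056  -300.69965]
 [ 668.2681  -268.0669 ]
 [ 661.33594 -188.68958]]
axis [-0.9962082  -0.08700101] -175.0089
[[     0      0    640    400 255912]
 [   337    143      2      1      2]
 [   328    143     14     10     85]
 [   329    144      1      1      1]] [[319.49469349 199.51753728]
 [337.5        143.        ]
 [334.94117647 148.68235294]
 [329.         144.        ]]
tower [ 466.38575771 -246.36170895   62.        ]
tin [ 603.28528347 -378.54298701   32.        ]
bottle [ 504.71155618 -357.39951767   62.        ]
nut [ 576.46949452 -124.54269869   16.        ]
vbar [189.53616429  22.82698109 170.        ]
vtl [354.39621949 104.71677232 170.        ]
vtr [450.65080619 -26.13154848 130.        ]
bl [537.3989893   68.11287993 120.        ]
br [538.30616508  12.43427224 120.        ]
plate [ 464.47699989 -246.39060678   62.        ]
```

View pics/crop.png

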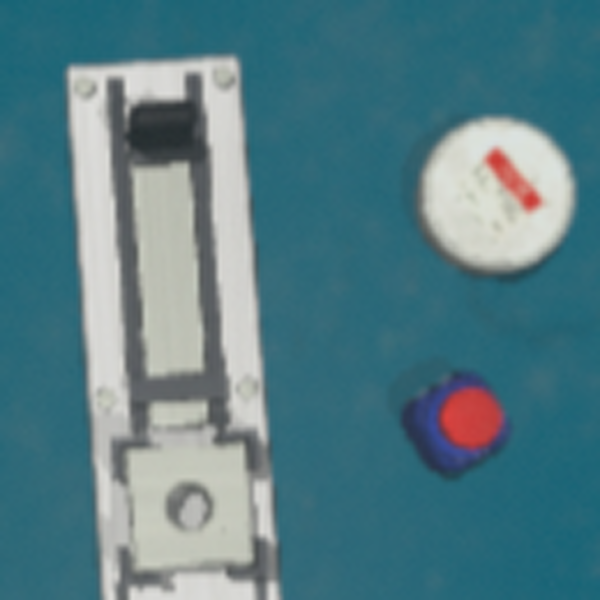

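The crop shows the handle's top face at crop rows 100 to 129, centred at column 165, which is about pixel (335.8,144.8). The slide is near its back stop. Next I'll compute the handle position and the first leg.

```bash
cat >> h.py <<'E'
from scipy.spatial.transform import Rotation as Rn
YAW=5.0
def rel(p,yaw=None):
    o=manip.get_obs();R=np.array(o['eef_rot']);t=np.array(o['tool_pos'])
    s=R.T@(np.array(p)-t)
    if yaw is None: w=np.zeros(3)
    else:
        a=np.radians(yaw);y=np.array([np.cos(a),np.sin(a),0]);z=np.array([0,0,-1.]);T=np.c_[np.cross(y,z),y,z]
        w=Rn.from_matrix(R.T@T).as_rotvec()
    print('rel',p,yaw,np.round(w,3),np.round(s,1))
E
python3 - <<'E'
from h import *
import pickle
c=pickle.load(open('c0.pkl','rb'))['top']
h=onz(c,335.8,144.8,84);print(h)
ax=np.array([-np.cos(np.radians(5)),-np.sin(np.radians(5))]);print((h[:2]-[463,-246.3])@ax+172, np.array([463,-246.3])-172*ax)
rel([300,530,370],50); rel([420,350,370],40);rel([600,0,340],5)
E
```

```text
[ 624.95061256 -233.30513218   84.        ]
9.53308105428232 [ 634.34548807 -231.30921225]
rel [300, 530, 370] 50 [-0.002  0.001  0.471] [-173.1  -40.8 -112.9]
rel [420, 350, 370] 40 [-0.002  0.001  0.646] [-330.5 -189.2 -112.6]
rel [600, 0, 340] 5 [-1.000e-03  1.000e-03  1.257e+00] [-584.6 -489.7  -82.1]
```

carry_out --series "0 0 0.16 -40 -10 -40 60; 0 0 0.32 -80 -25 -75 60; 0 0 0.47 -120 -50 -112 60; 0 0 0.6 -160 -85 -112 60; 0 0 0.65 -200 -125 -112 60" --squeeze 30

```text
t: 0.72
tool_pos: [308.2, 441.0, 369.9]
eef_rot: [[-0.638, 0.77, 0.001], [0.77, 0.638, 0.001], [0.0, 0.001, -1.0]]
contact_force: [0.4, -0.4, -0.4]
grip_width: 0.675
grasp_force: 0.0
```

```bash
python3 - <<'E'
from h import *
rel([450,330,370],35);rel([600,0,340],5)
E
```

```text
rel [450, 330, 370] 35 [ 0.001 -0.     0.081] [-1.759e+02  3.830e+01 -1.000e-01]
rel [600, 0, 340] 5 [ 0.001 -0.     0.605] [-525.7  -56.7   29.8]
```

carry_out --series "0 0 0.1 -55 10 0 60; 0 0 0.2 -115 10 0 60; 0 0 0.3 -170 5 0 60; 0 0 0.4 -230 0 0 60; 0 0 0.5 -290 -10 0 60"

```text
t: 1.35
tool_pos: [485.9, 211.4, 369.4]
eef_rot: [[-0.19, 0.982, -0.0], [0.982, 0.19, 0.0], [0.0, -0.0, -1.0]]
contact_force: [0.3, -0.1, 0.2]
grip_width: 0.68
grasp_force: 0.0
```

```bash
python3 - <<'E'
from h import *
rel([620,-60,330],5);rel([625,-233,250],5)
E
```

```text
rel [620, -60, 330] 5 [-0.    -0.     0.104] [-292.    80.1   39.4]
rel [625, -233, 250] 5 [-0.    -0.     0.104] [-462.8   52.1  119.4]
```

carry_out --series "0 0 0.05 -55 25 5 60; 0 0 0.1 -110 45 10 60; 0 0 0.104 -170 60 20 60; 0 0 0.104 -230 70 30 60; 0 0 0.104 -290 75 40 60"

```text
t: 1.98
tool_pos: [615.1, -58.7, 328.8]
eef_rot: [[-0.09, 0.996, -0.001], [0.996, 0.09, 0.0], [0.0, -0.001, -1.0]]
contact_force: [1.2, 1.0, 0.6]
grip_width: 0.683
grasp_force: 0.0
```

```bash
python3 - <<'E'
from h import *
rel([625,-233,200],5)
E
```

```text
rel [625, -233, 200] 5 [-0.001 -0.     0.003] [-174.5   -5.8  128.7]
```

carry_out --series "0 0 0.003 -50 -2 25 60; 0 0 0.003 -100 -4 60 60; 0 0 0.003 -150 -5 100 60; 0 0 0.003 -174 -6 129 60; 0 0 0.003 -174 -6 129 60"

```text
t: 2.6
tool_pos: [621.6, -233.2, 197.8]
eef_rot: [[-0.083, 0.997, -0.006], [0.997, 0.083, 0.001], [0.001, -0.006, -1.0]]
contact_force: [0.9, 0.2, 1.2]
grip_width: 0.678
grasp_force: 0.0
```

```bash
python3 - <<'E'
from h import *
import pickle
c=cap('wrist','w1.png');pickle.dump(c,open('w1.pkl','wb'))
print(manip.get_obs()['tool_pos'],proj(c,[625,-233,84]),ray(c,320,200))
E
```

```text
[ 623.45829507 -230.94870768  199.63585073] (np.float64(324.84368726507995), np.float64(208.9815119615877)) (array([ 617.03756787, -168.0040243 ,  325.37039629]), array([ 0.0159491 , -0.23634386, -0.97171421]))
```

View pics/w1.png

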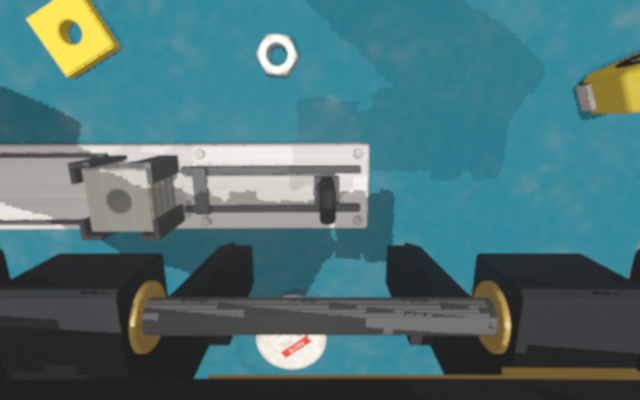

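```bash
python3 - <<'E'
from h import *
import pickle
c=pickle.load(open('w1.pkl','rb'))
im=c['img'].astype(int)
m=(im.max(2)<50).astype(np.uint8);m[:170]=0;m[232:]=0;m[:,:308]=0;m[:,:]*=1;m[:,348:]=0
ys,xs=np.nonzero(m);print(np.bincount(ys)[170:],np.bincount(xs)[305:])
for v in(224,): print(onz(c,328,v,84))
for u in (317,320,336,339): print(u,onz(c,u,210,84))
rel([625,-233,66],5)
E
```

```text
[0 0 0 0 0 0 0 0 0 0 0 0 0 0 0 0 0 0 0 0 0 0 0 0 0 0 0 0 0 0 0 0 0 0 0 0 0
 0 0 1 0 3 3 6 5 8 6 7 6 1 1 2] [0 0 0 0 0 0 0 0 0 0 0 0 0 0 0 0 0 2 5 4 1 3 3 4 5 6 6 9 1]
[ 628.25178064 -244.00907756   84.        ]
317 [ 619.47646425 -234.22677152   84.        ]
320 [ 621.61438977 -234.04506929   84.        ]
336 [ 633.01250616 -233.07626372   84.        ]
339 [ 635.14878604 -232.89467137   84.        ]
rel [625, -233, 66] 5 [-0.002 -0.002 -0.002] [ -2.4   1.7 133.6]
```

carry_out --series "-0.002 -0.002 -0.002 -1 3.5 50 60; -0.002 -0.002 -0.002 -1 3.5 95 60; -0.002 -0.002 -0.002 -1 3.5 133 60; -0.002 -0.002 -0.002 -1 3.5 133 0; -0.002 -0.002 -0.002 -1 3.5 133 0" --squeeze 20

```text
t: 3.28
tool_pos: [629.8, -230.9, 70.2]
eef_rot: [[-0.09, 0.996, 0.006], [0.996, 0.09, -0.002], [-0.003, 0.006, -1.0]]
contact_force: [0.3, -0.3, -0.7]
grip_width: 0.48
grasp_force: 0.0
```

carry_out --series "0 0 0 0 0 0 0; 0 0 0 0 0 0 0; 0 0 0 0 0 0 0"

```text
t: 3.65
tool_pos: [627.9, -231.8, 68.4]
eef_rot: [[-0.089, 0.996, 0.002], [0.996, 0.089, -0.002], [-0.002, 0.002, -1.0]]
contact_force: [-1.3, 0.0, 1.9]
grip_width: 0.138
grasp_force: 0.6
```

carry_out --series "0 0 0 0 -10 0 0; 0 0 0 0 -22 0 0; 0 0 0 0 -34 0 0; 0 0 0 0 -46 0 0; 0 0 0 0 -58 0 0"

```text
t: 4.28
tool_pos: [571.2, -236.9, 68.4]
eef_rot: [[-0.089, 0.996, 0.006], [0.996, 0.089, -0.002], [-0.003, 0.006, -1.0]]
contact_force: [5.4, 0.8, 2.0]
grip_width: 0.131
grasp_force: 20.0
```

carry_out --series "0 0 0 0 -8 0 0; 0 0 0 0 -15 0 0; 0 0 0 0 -19 0 0; 0 0 0 0 -19 0 0; 0 0 0 0 -19 0 0"

```text
t: 4.9
tool_pos: [551.2, -238.7, 68.3]
eef_rot: [[-0.089, 0.996, 0.003], [0.996, 0.089, -0.002], [-0.002, 0.003, -1.0]]
contact_force: [2.2, -0.0, 7.3]
grip_width: 0.134
grasp_force: 20.0
```

carry_out --series "0 0 0 0 -1.5 0 0; 0 0 0 0 -3 0 0; 0 0 0 0 -4 0 0; 0 0 0 0 -4 0 0"

```text
t: 5.4
tool_pos: [551.0, -238.7, 68.3]
eef_rot: [[-0.09, 0.996, 0.01], [0.996, 0.09, -0.003], [-0.004, 0.01, -1.0]]
contact_force: [9.3, 1.0, 1.7]
grip_width: 0.133
grasp_force: 20.1
```

```bash
python3 - <<'E'
from h import *
c=cap('top');cv2.imwrite('pics/t2.png',cv2.resize(c['img'][120:330,290:430,::-1],(400,600),interpolation=2))
E
```

```text
(no output)
```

View pics/t2.png

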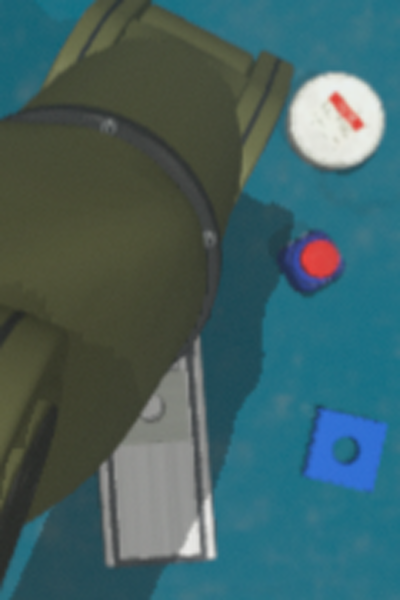

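The plate's hole is at about pixel (343,262), so the plate is out on the tray, and the slide is at its forward stop. Next I'll draw it back.

carry_out --series "0 0 0 0 14 0 0; 0 0 0 0 30 0 0; 0 0 0 0 48 0 0; 0 0 0 0 66 0 0; 0 0 0 0 80 0 0"

```text
t: 6.08
tool_pos: [625.0, -232.1, 68.3]
eef_rot: [[-0.088, 0.996, -0.002], [0.996, 0.088, -0.002], [-0.001, -0.002, -1.0]]
contact_force: [-2.5, 0.8, 10.3]
grip_width: 0.14
grasp_force: 20.0
```

carry_out --series "0 0 0 0 5 0 0; 0 0 0 0 9 0 0; 0 0 0 0 12 0 0; 0 0 0 0 14 0 0; 0 0 0 0 14 0 0"

```text
t: 6.7
tool_pos: [637.0, -231.1, 68.3]
eef_rot: [[-0.088, 0.996, -0.005], [0.996, 0.088, -0.001], [-0.001, -0.005, -1.0]]
contact_force: [-4.8, 1.6, 12.9]
grip_width: 0.131
grasp_force: 20.0
```

carry_out --series "0 0 0 0 2 0 0; 0 0 0 0 4 0 0; 0 0 0 0 4 0 0; 0 0 0 0 4 0 0"

```text
t: 7.2
tool_pos: [637.1, -231.1, 68.2]
eef_rot: [[-0.087, 0.996, -0.013], [0.996, 0.087, -0.0], [0.001, -0.013, -1.0]]
contact_force: [-12.4, 2.1, 18.7]
grip_width: 0.135
grasp_force: 20.0
```

```bash
python3 - <<'E'
from h import *
c=cap('wrist','w2.png')
E
```

```text
(no output)
```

View pics/w2.png

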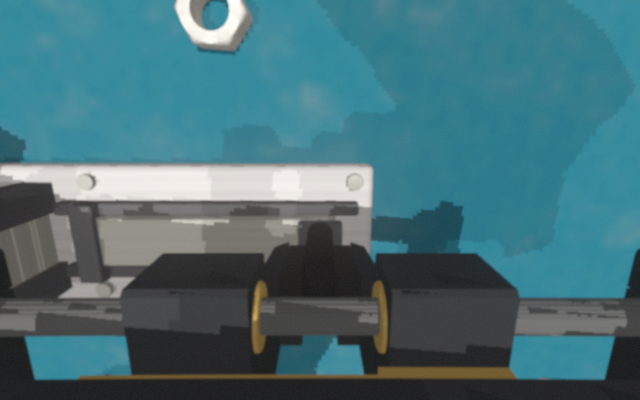

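The wrist view shows the handle pinched at about (320,240). It is near the end of the base, against the back stop. I'll check from the side that the stack has dropped.

```bash
python3 - <<'E'
from h import *
import pickle
a=pickle.load(open('c0.pkl','rb'))['side']['img'];b=cap('side')['img']
f=lambda i:cv2.resize(i[150:225,220:380,::-1],(780,290),interpolation=2)
cv2.imwrite('pics/s2.png',np.vstack([f(a),f(b)]))
E
```

```text
(no output)
```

View pics/s2.png

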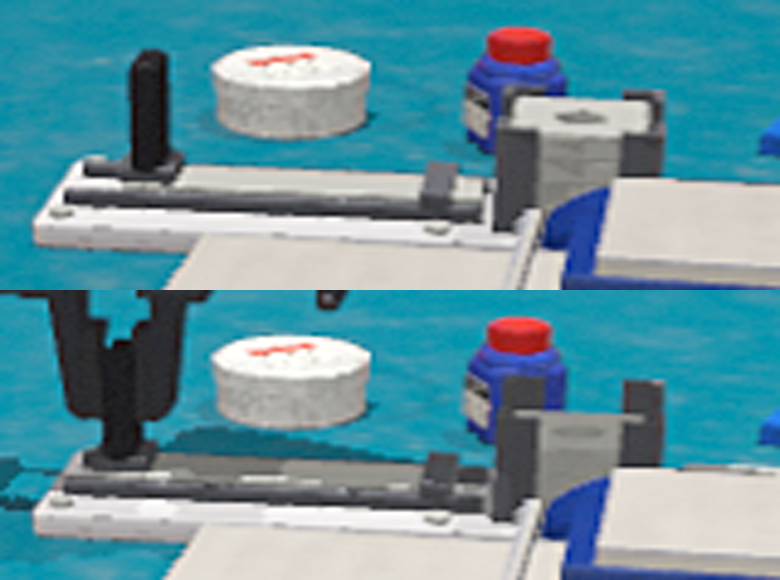

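In the lower half the stack's top sits one plate lower and level, so it dropped flat. The bystanders haven't moved. Now for the second push.

carry_out --series "0 0 0 0 -12 0 0; 0 0 0 0 -24 0 0; 0 0 0 0 -36 0 0; 0 0 0 0 -48 0 0; 0 0 0 0 -60 0 0"

```text
t: 7.92
tool_pos: [585.8, -235.6, 68.2]
eef_rot: [[-0.089, 0.996, 0.005], [0.996, 0.089, -0.002], [-0.003, 0.005, -1.0]]
contact_force: [5.3, 1.2, 4.5]
grip_width: 0.136
grasp_force: 20.0
```

carry_out --series "0 0 0 0 -10 0 0; 0 0 0 0 -20 0 0; 0 0 0 0 -28 0 0; 0 0 0 0 -33 0 0; 0 0 0 0 -33 0 0"

```text
t: 8.55
tool_pos: [551.4, -238.7, 68.2]
eef_rot: [[-0.089, 0.996, 0.002], [0.996, 0.089, -0.002], [-0.002, 0.002, -1.0]]
contact_force: [2.3, 0.6, 8.7]
grip_width: 0.138
grasp_force: 20.0
```

Push to the forward stop, then draw fully back.

carry_out --series "0 0 0 0 -2 0 0; 0 0 0 0 -4 0 0; 0 0 0 0 -4 0 0"

```text
t: 8.93
tool_pos: [551.0, -238.7, 68.2]
eef_rot: [[-0.09, 0.996, 0.009], [0.996, 0.09, -0.003], [-0.003, 0.008, -1.0]]
contact_force: [8.2, 1.4, 3.3]
grip_width: 0.136
grasp_force: 20.1
```

carry_out --series "0 0 0 0 14 0 0; 0 0 0 0 30 0 0; 0 0 0 0 48 0 0; 0 0 0 0 66 0 0; 0 0 0 0 80 0 0"

```text
t: 9.55
tool_pos: [625.9, -232.1, 68.2]
eef_rot: [[-0.088, 0.996, -0.002], [0.996, 0.088, -0.002], [-0.001, -0.002, -1.0]]
contact_force: [-2.5, 0.7, 10.0]
grip_width: 0.134
grasp_force: 20.0
```

carry_out --series "0 0 0 0 5 0 0; 0 0 0 0 9 0 0; 0 0 0 0 13 0 0; 0 0 0 0 17 0 0; 0 0 0 0 17 0 0"

```text
t: 10.18
tool_pos: [637.1, -231.1, 68.0]
eef_rot: [[-0.087, 0.996, -0.013], [0.996, 0.087, -0.0], [0.001, -0.013, -1.0]]
contact_force: [-12.4, 1.6, 19.5]
grip_width: 0.136
grasp_force: 20.0
```

carry_out --series "0 0 0 0 0 0 40; 0 0 0 0 0 0 40; 0 0 0 0 -3 0 40; 0 0 0 0 -3 -30 40; 0 0 0 0 -3 -80 40"

```text
t: 10.8
tool_pos: [639.8, -229.6, 146.2]
eef_rot: [[-0.089, 0.996, -0.003], [0.996, 0.089, -0.0], [0.0, -0.003, -1.0]]
contact_force: [1.4, -0.6, -0.1]
grip_width: 0.454
grasp_force: 0.0
```

carry_out --series "0 0 0 0 0 -50 60; 0 0 0 0 0 -110 60; 0 0 0 60 0 -150 60; 0 0 0 120 0 -150 60; 0 0 0 180 0 -150 60"

```text
t: 11.42
tool_pos: [625.3, -52.3, 298.0]
eef_rot: [[-0.088, 0.996, 0.003], [0.996, 0.088, -0.002], [-0.002, 0.003, -1.0]]
contact_force: [0.5, 1.0, -0.7]
grip_width: 0.678
grasp_force: 0.0
```

carry_out --series "0 0 0 60 0 0 60; 0 0 0 120 0 0 60; 0 0 0 150 0 0 60; 0 0 0 150 0 0 60"

```text
t: 11.92
tool_pos: [611.3, 99.2, 296.4]
eef_rot: [[-0.095, 0.995, 0.001], [0.995, 0.095, -0.0], [-0.0, 0.001, -1.0]]
contact_force: [0.1, -1.3, 0.4]
grip_width: 0.678
grasp_force: 0.0
```

```bash
python3 - <<'E'
from h import *
a=cap('top')['img'];b=cap('side')['img']
A=cv2.resize(a[120:330,270:430,::-1],(450,590),interpolation=2)
B=cv2.resize(b[150:225,220:380,::-1],(350,164),interpolation=2);B=np.vstack([B,np.zeros((426,350,3),np.uint8)])
cv2.imwrite('pics/f.png',np.hstack([A,B]))
E
```

```text
(no output)
```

View pics/f.png

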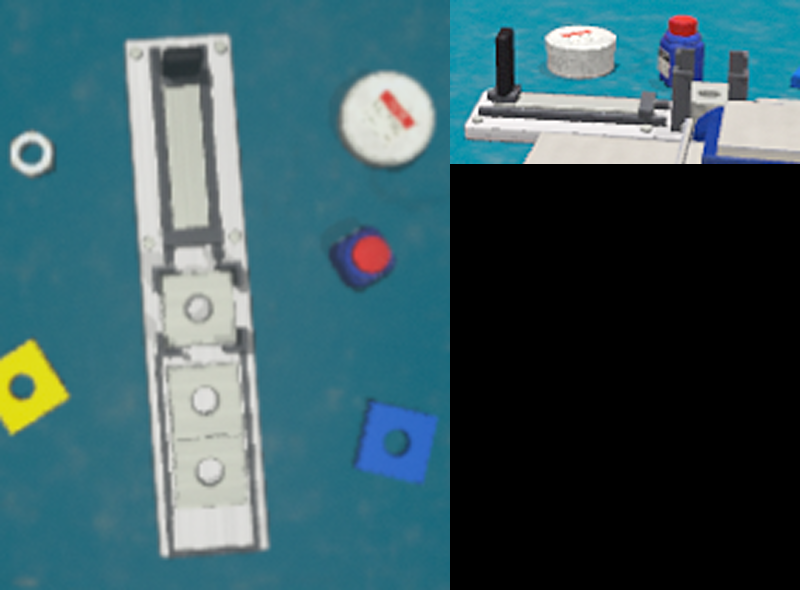

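The top view shows both plates flat on the tray, with holes at crop (205,400) and (210,470). The stack is flat in the tower, the handle is fully back at (182,60) and the bystanders haven't moved.

```bash
python3 -c "
from h import *
print(manip.hand_in())"
```

```text
the job is handed in; nothing more can be done
None
```

Job handed in: both plates lie flat on the outfeed tray clear of the tower, the slide is fully back and released, and the other two plates are flat at the bottom of the tower. It took about 12 s on the robot's clock; no verdict came back.

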